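Dock the listening amplifier and turn its volume off for the night

TASK

Bedtime: stand the listening amplifier (the small grey box with the big black bar knob on top) upright in its white charging dock, between the two cheeks and wholly on the dock's floor, setting it down gently and letting go of it. Only then, with the dock holding it, turn its volume knob anticlockwise all the way to the end stop (off), letting go and taking hold again as often as needed. Leave the amplifier sitting in the dock, and the other things on the table where they are.

Things in the scene. Friction and masses are not known exactly. Their poses are not given: they have to be found in the camera images.
- amp: listening amplifier: loose grey plastic box 54 (x) x 64 (y) x 32 (z) mm, about 180 g, upright on the round pad; origin: centre of its underside. The volume knob in the middle of its top makes it 60 mm tall. Lift it by the faces across x (54 mm apart), which stay free in the dock. Fits the dock either way round. The knob is stiff: a box standing loose would turn along with it
- volume (a joint): volume knob's angle in rad on a vertical axis: 0 is the anticlockwise end stop (off), growing clockwise (seen from above) to 4.7. It starts 2.0 to 3.2 rad from the stop. It has stiff friction, about 0.06 N m, and stays where it is left
- volume_grip (a point): point on the knob's axis 18 mm above the box's top. The grip is a black bar 34 long (point's x) x 12 wide (its y) mm, from 5 to 28 mm above the box's top, over a disc of 36 mm diameter, 5 mm high; a white line marks the bar's +x end. The point turns with the knob; at the stop its x is the box's x
- dock: white charging dock, fixed: a floor plate 84 (x) x 110 (y) x 8 mm with two upright cheeks along its x, 70 mm long, 10 mm thick, 18 mm above the floor plus a lead-in flared outwards up to 28 mm. The cheeks' inner faces are 69 mm apart: 2.5 mm of play on each side of the 64 mm box; the x ends are open for the fingers. Origin: centre of the underside; x along the cheeks
- dock_seat (a point): centre of the dock's floor, 8 mm above the table: where the middle of the amplifier's underside belongs; axes as the dock's
- pad: round dark silicone pad, 120 mm diameter, 4 mm thick, fixed; the amplifier starts on it. Origin: centre of underside
- case: bystander: slim aluminium case with sliding lid, 60 x 110 x 15 mm
- holder0: bystander: round white filter holder, 34 mm diameter, 16 mm high
- holder1: bystander: another such filter holder
- holder2: bystander: another such filter holder
- bottle: bystander: clear glass bottle with cork, 58 mm diameter, 126 mm tall; origin: centre of underside
- flashlight: bystander: black flashlight lying down, 132 mm long (x), 31 mm thick
Mind the look-alikes: they are no part of the job. What is meant by the amp is not pink, and is the larger of those in its own colour. Of the things shaped like the dock, the white one is meant.

How it is judged (in metres and radians):
On the way, in this order (a step that is already met when the one before it is completed fails the run):
1. the amplifier stands in the dock and has been let go, its knob not yet turned down (still more than 1.5 rad from the stop) (x of amp in the frame of dock_seat between -0.016 and 0.016 m and y of amp in the frame of dock_seat between -0.006 and 0.006 m and z of amp in the frame of dock_seat between -0.003 and 0.003 m and angle between the y axis of amp and the y axis of dock, either way round below 0.17 rad and angle between amp's own z axis and vertical below 0.06 rad and contact force between amp and the fingers below 0.1 N and value of joint volume above 1.5 rad), for 0.2 s.
2. the volume knob is at its anticlockwise end stop, the amplifier in the dock (x of amp in the frame of dock_seat between -0.016 and 0.016 m and y of amp in the frame of dock_seat between -0.006 and 0.006 m and z of amp in the frame of dock_seat between -0.003 and 0.003 m and angle between the y axis of amp and the y axis of dock, either way round below 0.17 rad and angle between amp's own z axis and vertical below 0.06 rad and value of joint volume below 0.07 rad), for 0.2 s.
At the end, for the whole second after the job is handed in: The amplifier stands at rest in the dock: its underside's middle within 3 mm in height, 6 mm across and 16 mm along the cheeks of the seat's centre, square to the dock within 0.17 rad and upright within 0.06 rad; the volume knob is within 0.07 rad of its anticlockwise end stop (all of step 2 and linear speed of amp below 0.02 m/s); the robot touches nothing.
It fails at once if a bystander (case, filter holder, bottle or flashlight) is pushed more than 15 mm from its place (distance of any of case, holder0, holder1, holder2, bottle, flashlight from where it was at the start of the episode above 0.015 m).
It fails at once if the amplifier is dropped (moves faster than 0.5 m/s with the fingers off it) (contact force between amp and the fingers below 0.1 N and linear speed of amp above 0.5 m/s).
It also fails if it takes over 72 s, if anything falls off the work surface, if the arm or the gripper's body presses on something with over 40 N, if the wrist force passes 120 N, or if a joint passes its speed limit or range.

ROBOT

A 6-joint arm with a two-finger parallel gripper is mounted at the origin on the work surface. World frame = base frame: x ahead of the robot, y to its left, z up, the work surface at z = 0. Lengths are in mm, angles in degrees, forces in N, time in s.
With the tool pointing down it reaches from about 300 to 850 mm from the base axis. Payload 4.2 kg.
Tool frame: the origin (TCP) lies at the very end of the fingers, on their centre line; the grasp point (between the pads) lies 19 mm behind it; z points along the fingers, y is the line along which they close (so a half turn about z gives the same grasp; the last joint's range is limited). The gripper opens to 91 mm and grips with 3 to 60 N. Pads are 32 mm wide; open, the fingers measure 118 mm over their backs; the gripper's body (76 mm by 178 mm) begins 60 mm behind the grasp point.
Start: joints at [-1.146, 18.312, 89.639, -0, 72.044, -1.146], TCP at [575.016, 0, 213.976] pointing down, gripper open.
Joint ranges: [-177.97, 177.97], [-48.28, 115.42], [12.27, 149.76], [-77.06, 257.06], [2.81, 150.46], [-146.56, 146.56]. Speed limits (degrees/s): [147.25, 147.25, 180, 180, 180, 180].

INTERFACE

Orientations are given as [roll, pitch, yaw] about the fixed x, y, z axes, in that order (R = Rz(yaw) Ry(pitch) Rx(roll)).
In Python, from workcell import env, grab_frame gives the robot as it stands. The module is installed in compiled form; this text tells all that it offers.
- The arm moves only by the tool move_arm, never from a script. Its argument "plan" is a list of rows, each an object of numbers: "tx", "ty", "tz": the shift along the tool's x, y, z in cm; "wx", "wy", "wz": the turn, a rotation vector about the tool's x, y, z in rad. In form: [{"tx": .., "ty": .., "tz": .., "wx": .., "wy": .., "wz": ..}, ...]. A call has 1 to 12 rows; each row shifts and turns the commanded pose from where the row before left it, along the tool's axes as they then stand; what a row does not reach is not made up. A row lasts 1/12 s, in which the tool goes at most 41.7 mm and 7.16 degrees, less where a joint would pass 70% of its speed; a pose out of reach is approached as far as the arm can. A call is refused whole if a number of a shift passes 4.17 or a number of a turn 0.125, either way. A call with a gripper value outside its range is refused whole. "gripper" is the finger opening in cm, from 0 to 9.12, set as the call begins (left out, the last holds). The fingers move at their own pace and stop on an object; "force" is the grip in N (left out, the last holds). Time passes only in rows, so rows that do not move let the fingers close. It gives the time, the measured TCP pose, the force, the opening and the grip force at its end, in the units of the state.
- env.state(): the state, without advancing time (a new reading comes with each control period).
- grab_frame(name): name is "scene" or "side" or "wrist"; returns a dict with "color" (420x560x3 uint8, red, green, blue), "vfov" (degrees; the focal length in pixels is half the picture's height over the tangent of half this angle, whatever the lens; pixels are square), "cx", "cy" (the principal point, pixels), "view" (4x4, takes a point from world to camera coordinates). Camera axes: x right, y up, looking along -z (the intrinsics and any distortion apply to the point x, -y, -z); pixel columns grow to the right and rows downward; lengths in mm; the calibration is good to about 2 mm. A picture is of the moment at which its call begins. There is no depth.
- env.job_done(): hands the job in; it is judged then, once.
The state is a dict: "time_s": time; "qpos": joint angles; "qvel": joint speeds; "effort": joint torques, N m; "ee_pos": TCP position; "ee_rot": TCP orientation; "force": force on the tool from outside, world axes, zero at the start; "torque": the same for the moment, N m; "gripper_width": finger opening in mm; "gripper_force": force on a finger pad.
Only numpy, scipy, OpenCV 4.12 (cv2) and the standard library are available. Lean on these libraries where they do the work, as an engineer would, in place of code of your own. Each camera call takes 0.05 s, during which the arm holds its last target. There are 200 camera calls.

## Working session

There is one attempt and no reset: what is moved stays moved. The work goes in short steps, Python scripts to look and compute and a tool call to move; the robot and the scene stay as the last step left them, time stands still between calls to the robot, and variables do not carry over. Pictures are saved under pics/ and viewed, at most 10 in all, crops included, and the job is handed in when it is done.

Besides the shell and the picture viewer there is one more tool, called after "Call:" in YAML: its name, and indented under it one key for each argument. move_arm: Moves the arm, as the interface text tells. Its arguments: {"type":"object","properties":{"plan":{"type":"array","items":{"type":"object","properties":{"tx":{"type":"number"},"ty":{"type":"number"},"tz":{"type":"number"},"wx":{"type":"number"},"wy":{"type":"number"},"wz":{"type":"number"}}}},"gripper":{"type":"number"},"force":{"type":"number"}},"required":["plan"]}

```bash
mkdir -p pics
cat > h.py <<'E'
import numpy as np,cv2
from workcell import env,grab_frame
def f(n,p):
    d=grab_frame(n); cv2.imwrite('pics/%s.png'%p,d['color'][:,:,::-1]); np.savez('pics/%s.npz'%p,**d); return d
def cam(d):
    H=d['color'].shape[0]; fl=H/2/np.tan(np.radians(float(d['vfov']))/2); return fl,float(d['cx']),float(d['cy']),np.array(d['view'])
def ray(d,u,v,z):
    fl,cx,cy,V=cam(d); r=V[:3,:3].T@np.array([(u-cx)/fl,-(v-cy)/fl,-1]); o=-V[:3,:3].T@V[:3,3]
    return o+r*(z-o[2])/r[2]
def proj(d,p):
    fl,cx,cy,V=cam(d); c=V[:3,:3]@np.array(p)+V[:3,3]; return cx+fl*c[0]/-c[2],cy-fl*c[1]/-c[2]
E
python3 - <<'E'
from h import *
a=[f(n,n+'0') for n in('scene','side','wrist')]
for d in a: print({k:v for k,v in d.items() if k!='color'})
b=np.hstack([cv2.resize(x['color'],(400,300)) for x in a[1:]])
cv2.imwrite('pics/both.png',b[:,:,::-1])
print(env.state())
E
```

```text
{'vfov': 43.989288120662415, 'cx': 283.7096402665194, 'cy': 210.24037078067343, 'view': array([[-1.50657210e-02,  9.99803356e-01, -1.28947013e-02,
         5.41045340e+01],
       [-6.68442950e-01, -4.80064276e-04,  7.43763264e-01,
         3.21119201e+02],
       [ 7.43610817e-01,  1.98247020e-02,  6.68318737e-01,
        -1.58684020e+03],
       [ 0.00000000e+00,  0.00000000e+00,  0.00000000e+00,
         1.00000000e+00]])}
{'vfov': 54.542141458682856, 'cx': 282.68525350317253, 'cy': 207.07847173116718, 'view': array([[-8.52453263e-01, -5.22561297e-01,  1.59098919e-02,
         4.40596360e+02],
       [ 2.62352216e-01, -4.01255569e-01,  8.77590613e-01,
        -2.40210063e+02],
       [-4.52210956e-01,  7.52278977e-01,  4.79146733e-01,
        -5.63240013e+02],
       [ 0.00000000e+00,  0.00000000e+00,  0.00000000e+00,
         1.00000000e+00]])}
{'vfov': 65.13459970911643, 'cx': 277.781626510125, 'cy': 207.75055131411204, 'view': array([[ 9.99997871e-01,  4.32824220e-04, -2.01773829e-03,
        -5.74238780e+02],
       [-9.85255803e-04,  9.59259199e-01, -2.82525783e-01,
         
[... 170 characters left out ...]
1.00000000e+00]])}
{'time_s': 0.15, 'qpos': array([-1.14397717e+00,  1.83425758e+01,  8.96899619e+01,  4.81825865e-04,
        7.20453774e+01, -1.14475165e+00]), 'qvel': array([ 0.04390047, -0.04276108, -0.22739182,  0.07813702, -0.02380898,
        0.01444081]), 'effort': array([-5.72294630e-04, -4.12774551e+01, -2.32154489e+01,  7.26667210e-02,
        4.33494255e-02, -9.00343002e-05]), 'ee_pos': array([5.74613374e+02, 3.06263988e-02, 2.13322588e+02]), 'ee_rot': array([-1.79922110e+02, -2.01468376e-03,  9.00006243e+01]), 'force': array([ 1.09345889, -0.63482961, -0.23822623]), 'torque': array([ 0.01476719, -0.00333723, -0.00349875]), 'gripper_force': 0.0, 'gripper_width': 91.0004422532895}
```

View pics/scene0.png

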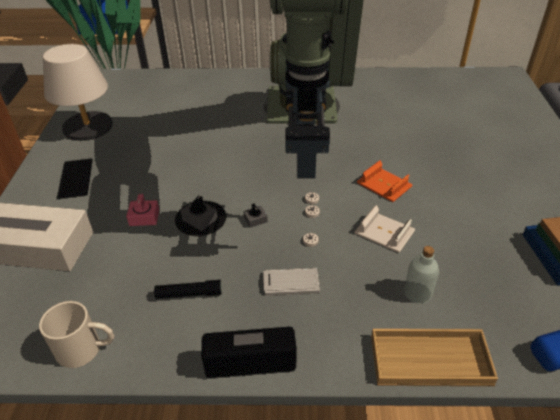

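View pics/both.png

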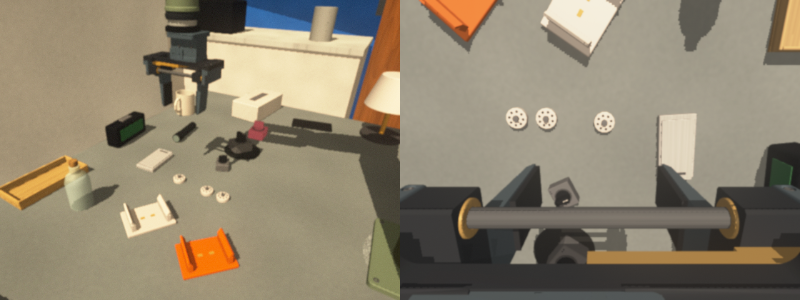

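Scene image: amp candidates are the large grey box on the round pad (200,212), a smaller grey box (256,214) and a pink one (143,211). I choose (200,212). Dock candidates are white (385,229) and orange (385,181), and I choose white. Next is a close crop to check both.

Run:
```python
from h import *
S=dict(np.load('pics/scene0.npz'));D=dict(np.load('pics/side0.npz'))
for u,v in[(200,215),(385,232),(256,216)]:
    p=ray(S,u,v,10);print(p.round(),np.round(proj(D,p)))
c=lambda d,u,v,w,h:cv2.resize(d['color'][v-h:v+h,u-w:u+w],(400,300),interpolation=cv2.INTER_CUBIC)
pa=[int(t) for t in proj(D,ray(S,200,215,10))];pd=[int(t) for t in proj(D,ray(S,385,232,10))]
m=np.vstack([np.hstack([c(S,200,208,40,30),c(D,*pa,40,30)]),np.hstack([c(S,385,229,40,30),c(D,*pd,52,39)])])
cv2.imwrite('pics/crop.png',np.clip(m[:,:,::-1]*1.3,0,255));print(pa,pd)
```

```text
[ 508. -241.   10.] [339. 208.]
[564. 180.  10.] [202. 301.]
[ 512. -110.   10.] [312. 232.]
[338, 207] [202, 300][ WARN:0@0.726] global loadsave.cpp:1063 imwrite_ Unsupported depth image for selected encoder is fallbacked to CV_8U.
```

View pics/crop.png

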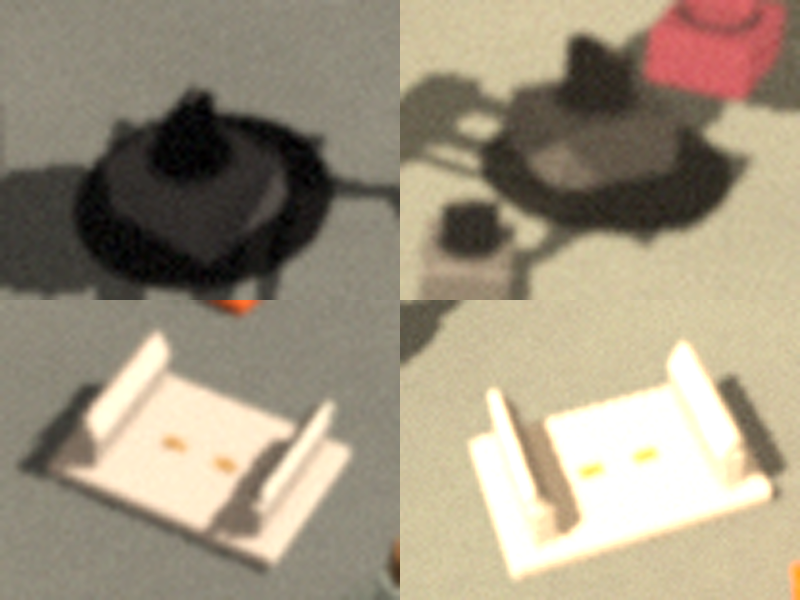

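Crop: the top row confirms the large grey box with the knob on the pad. The bottom row shows the white dock with its cheeks and gold contacts. I'll move the wrist camera over the amp.

Call:
move_arm:
  plan:
    - {"tx": -3.6,"ty": -0.7}
    - {"tx": -3.6,"ty": -0.7}
    - {"tx": -3.6,"ty": -0.7}
    - {"tx": -3.6,"ty": -0.7}
    - {"tx": -3.6,"ty": -0.7}
    - {"tx": -3.6,"ty": -0.7}
    - {"tx": -3.6,"ty": -0.7}
    - {"tx": -3.6,"ty": -0.7}
    - {"tx": -3.6,"ty": -0.7}
    - {}
    - {}
    - {}

```text
schema error: expected keys tx, ty, tz, wx, wy, wz
```

Run:
```python
from h import *
d=f('wrist','w1');print(env.state()['ee_pos'],env.state()['ee_rot'],[np.round(proj(d,(508,-241,z))) for z in(4,36)])
```

```text
[5.74703687e+02 2.04071961e-02 2.13437454e+02] [-1.79939705e+02 -1.29565958e-03  9.00018442e+01] [array([230., 354.]), array([226., 371.])]
```

View pics/w1.png

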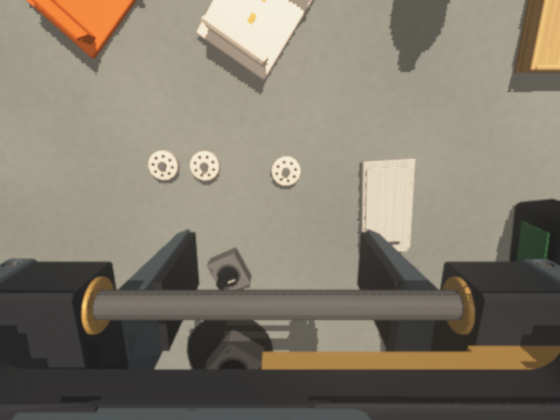

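The move was refused because every key is required, so this is still the start view. The amp shows at the bottom (235,355), half hidden by the gripper, and the dock at the top (255,30). I'll repeat the move with full rows.

Call:
move_arm:
  plan:
    - {"tx": -3.6,"ty": -0.7,"tz": 0,"wx": 0,"wy": 0,"wz": 0}
    - {"tx": -3.6,"ty": -0.7,"tz": 0,"wx": 0,"wy": 0,"wz": 0}
    - {"tx": -3.6,"ty": -0.7,"tz": 0,"wx": 0,"wy": 0,"wz": 0}
    - {"tx": -3.6,"ty": -0.7,"tz": 0,"wx": 0,"wy": 0,"wz": 0}
    - {"tx": -3.6,"ty": -0.7,"tz": 0,"wx": 0,"wy": 0,"wz": 0}
    - {"tx": -3.6,"ty": -0.7,"tz": 0,"wx": 0,"wy": 0,"wz": 0}
    - {"tx": -3.6,"ty": -0.7,"tz": 0,"wx": 0,"wy": 0,"wz": 0}
    - {"tx": -3.6,"ty": -0.7,"tz": 0,"wx": 0,"wy": 0,"wz": 0}
    - {"tx": -3.6,"ty": -0.7,"tz": 0,"wx": 0,"wy": 0,"wz": 0}
    - {"tx": 0,"ty": 0,"tz": 0,"wx": 0,"wy": 0,"wz": 0}
    - {"tx": 0,"ty": 0,"tz": 0,"wx": 0,"wy": 0,"wz": 0}
    - {"tx": 0,"ty": 0,"tz": 0,"wx": 0,"wy": 0,"wz": 0}

```text
time_s: 1.2
ee_pos: [511.8, -323.6, 213.6]
ee_rot: [-180.0, -0.1, 90.0]
force: [-0.3, 0.2, -0.2]
gripper_width: 91.3
gripper_force: 0.0
```

Run:
```python
from h import *
d=f('wrist','w1b');print(env.state()['ee_pos'],env.state()['ee_rot'])
u,v=[int(t) for t in proj(d,(508,-241,36))];print(u,v)
u=max(u,80);v=min(max(v,60),360)
cv2.imwrite('pics/w1c.png',np.clip(cv2.resize(d['color'][v-60:v+60,u-80:u+80],(800,600),interpolation=cv2.INTER_CUBIC)[:,:,::-1]*1.8,0,255).astype('uint8'));print(u,v)
```

```text
[ 512.06793467 -323.04127725  213.76421802] [-1.79983322e+02 -5.12128896e-02  9.00323877e+01]
274 109
274 109
```

View pics/w1c.png

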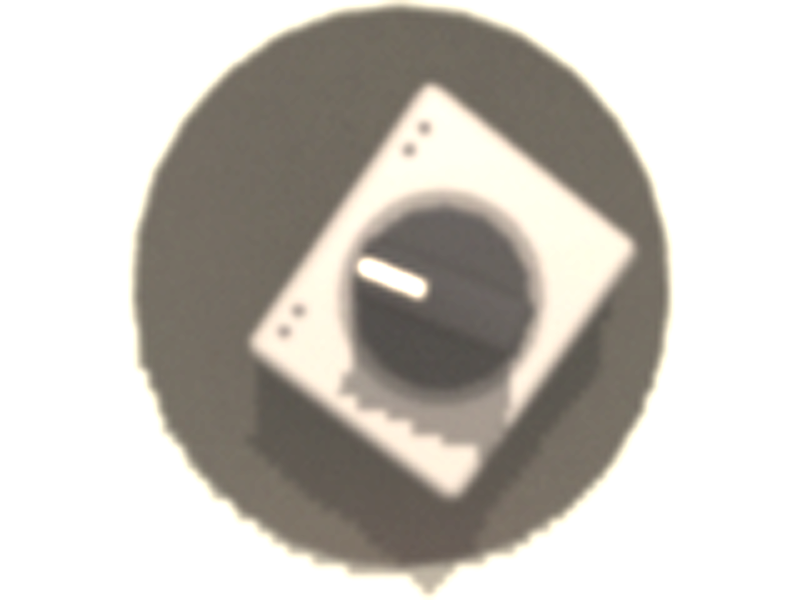

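The crop is 5x with origin (194,49). The box-top corners are at (430,85), (635,247), (452,497), (250,343), and the white line is on the left end of the bar (360,265)-(425,292). I'll turn these into positions.

Run:
```python
from h import *
d=dict(np.load('pics/w1b.npz'))
P=np.array([ray(d,194+(x-2)/5,49+(y-2)/5,36) for x,y in[(430,85),(635,247),(452,497),(250,343)]])
print(P.round(1),[np.linalg.norm(P[i]-P[i-1]).round(1) for i in range(4)])
c=P.mean(0);print(c)
for i in range(4):
    e=P[(i+1)%4]-P[i];print(i,np.degrees(np.arctan2(e[1],e[0])))
a=ray(d,194+360/5,49+265/5,64);b=ray(d,194+425/5,49+292/5,64);e=a-b
print('knob dir',np.degrees(np.arctan2(e[1],e[0])),a,b)
```

```text
[[ 513.6 -199.9   36. ]
 [ 554.8 -229.9   36. ]
 [ 518.3 -279.6   36. ]
 [ 477.  -248.5   36. ]] [np.float64(60.9), np.float64(51.0), np.float64(61.6), np.float64(51.7)]
[ 515.90530856 -239.47012267   36.        ]
0 -36.14243461170614
1 -126.30389757063473
2 143.07846954914513
3 53.01683646662285
knob dir 158.33093730921735 [ 500.92483588 -234.47629663   64.        ] [ 512.96354817 -239.2595539    64.        ]
```

Sizes are about right (61×51 with rounded corners, real 64×54), centre (516,-239.5). Box x runs at -36.4° and the knob sits about 2.89 rad from the stop, which fits the stated range. I'll move over it.

Call:
move_arm:
  plan:
    - {"tx": 2.78,"ty": 0.13,"tz": 2,"wx": 0,"wy": 0,"wz": 0}
    - {"tx": 2.78,"ty": 0.13,"tz": 2,"wx": 0,"wy": 0,"wz": 0}
    - {"tx": 2.78,"ty": 0.13,"tz": 2,"wx": 0,"wy": 0,"wz": 0}
    - {"tx": 0,"ty": 0,"tz": 1.5,"wx": 0,"wy": 0,"wz": 0.106}
    - {"tx": 0,"ty": 0,"tz": 1.5,"wx": 0,"wy": 0,"wz": 0.106}
    - {"tx": 0,"ty": 0,"tz": 1.5,"wx": 0,"wy": 0,"wz": 0.106}
    - {"tx": 0,"ty": 0,"tz": 1.5,"wx": 0,"wy": 0,"wz": 0.106}
    - {"tx": 0,"ty": 0,"tz": 1.5,"wx": 0,"wy": 0,"wz": 0.106}
    - {"tx": 0,"ty": 0,"tz": 1.5,"wx": 0,"wy": 0,"wz": 0.106}
    - {"tx": 0,"ty": 0,"tz": 0,"wx": 0,"wy": 0,"wz": 0}
    - {"tx": 0,"ty": 0,"tz": 0,"wx": 0,"wy": 0,"wz": 0}
    - {"tx": 0,"ty": 0,"tz": 0,"wx": 0,"wy": 0,"wz": 0}

```text
time_s: 2.25
ee_pos: [516.7, -240.1, 64.9]
ee_rot: [179.9, -0.0, 53.8]
force: [-0.2, -0.4, 0.2]
gripper_width: 91.3
gripper_force: 0.0
```

Call:
move_arm:
  plan:
    - {"tx": 0,"ty": 0,"tz": 1.1,"wx": 0,"wy": 0,"wz": 0}
    - {"tx": 0,"ty": 0,"tz": 1.1,"wx": 0,"wy": 0,"wz": 0}
    - {"tx": 0,"ty": 0,"tz": 1.1,"wx": 0,"wy": 0,"wz": 0}
    - {"tx": 0,"ty": 0,"tz": 1.1,"wx": 0,"wy": 0,"wz": 0}
    - {"tx": 0,"ty": 0,"tz": 1.1,"wx": 0,"wy": 0,"wz": 0}
    - {"tx": 0,"ty": 0,"tz": 0,"wx": 0,"wy": 0,"wz": 0}
    - {"tx": 0,"ty": 0,"tz": 0,"wx": 0,"wy": 0,"wz": 0}

```text
time_s: 2.83
ee_pos: [515.3, -240.4, 7.8]
ee_rot: [-179.9, 0.0, 53.6]
force: [-0.1, -0.0, 0.7]
gripper_width: 91.3
gripper_force: 0.0
```

Call:
move_arm:
  plan:
    - {"tx": 0,"ty": 0,"tz": 0,"wx": 0,"wy": 0,"wz": 0}
    - {"tx": 0,"ty": 0,"tz": 0,"wx": 0,"wy": 0,"wz": 0}
    - {"tx": 0,"ty": 0,"tz": 0,"wx": 0,"wy": 0,"wz": 0}
    - {"tx": 0,"ty": 0,"tz": 0,"wx": 0,"wy": 0,"wz": 0}
    - {"tx": 0,"ty": 0,"tz": 0,"wx": 0,"wy": 0,"wz": 0}
    - {"tx": 0,"ty": 0,"tz": 0,"wx": 0,"wy": 0,"wz": 0}
  gripper: 4.5
  force: 25

```text
time_s: 3.33
ee_pos: [516.0, -240.7, 9.3]
ee_rot: [180.0, -0.0, 53.6]
force: [-0.3, -0.1, 1.0]
gripper_width: 54.1
gripper_force: 0.0
```

Call:
move_arm:
  plan:
    - {"tx": 0,"ty": 0,"tz": 0,"wx": 0,"wy": 0,"wz": 0}
    - {"tx": 0,"ty": 0,"tz": 0,"wx": 0,"wy": 0,"wz": 0}
    - {"tx": 0,"ty": 0,"tz": -0.5,"wx": 0,"wy": 0,"wz": 0}
    - {"tx": 0,"ty": 0,"tz": -1.5,"wx": 0,"wy": 0,"wz": 0}
    - {"tx": 0,"ty": 0,"tz": -2,"wx": 0,"wy": 0,"wz": 0}
    - {"tx": 0,"ty": 0,"tz": -2,"wx": 0,"wy": 0,"wz": 0}
    - {"tx": 0,"ty": 0,"tz": -2,"wx": 0,"wy": 0,"wz": 0}
    - {"tx": 0,"ty": 0,"tz": -2,"wx": 0,"wy": 0,"wz": 0}
    - {"tx": 0,"ty": 0,"tz": -2,"wx": 0,"wy": 0,"wz": 0}
    - {"tx": 0,"ty": 0,"tz": -2,"wx": 0,"wy": 0,"wz": 0}
    - {"tx": 0,"ty": 0,"tz": -1,"wx": 0,"wy": 0,"wz": 0}
    - {"tx": 0,"ty": 0,"tz": 0,"wx": 0,"wy": 0,"wz": 0}

```text
time_s: 4.33
ee_pos: [517.1, -241.2, 161.2]
ee_rot: [179.7, -0.1, 53.6]
force: [0.9, -0.2, -2.1]
gripper_width: 53.8
gripper_force: 25.0
```

Run:
```python
from h import *
S=dict(np.load('pics/scene0.npz'));W=dict(np.load('pics/side0.npz'))
P=np.array([ray(S,*q,8) for q in[(415,230),(400,252),(355.4,232.6)]]);print(P.round(1))
e=P[2]-P[1];g=P[0]-P[1];print(np.linalg.norm(e),np.degrees(np.arctan2(e[1],e[0])),np.linalg.norm(g),np.degrees(np.arctan2(g[1],g[0])),(P[0]+P[2])/2)
h=S['color'];print(ray(S,420,298,0))
```

```text
[[555.3 248.3   8. ]
 [623.  204.6   8. ]
 [563.8 114.5   8. ]]
107.85823137585145 -123.27879456722474 80.58277972181853 147.2143471302921 [559.56597832 181.36372897   8.        ]
[740.72025862 227.50620225   0.        ]
```

Call:
move_arm:
  plan:
    - {"tx": 1.4,"ty": -1.1,"tz": 0,"wx": 0,"wy": 0,"wz": 0}
    - {"tx": 2.9,"ty": -2.3,"tz": 0,"wx": 0,"wy": 0,"wz": 0}
    - {"tx": 2.9,"ty": -2.3,"tz": 0,"wx": 0,"wy": 0,"wz": 0}
    - {"tx": 2.9,"ty": -2.3,"tz": 0,"wx": 0,"wy": 0,"wz": 0}
    - {"tx": 2.9,"ty": -2.3,"tz": 0,"wx": 0,"wy": 0,"wz": 0}
    - {"tx": 2.9,"ty": -2.3,"tz": 0,"wx": 0,"wy": 0,"wz": 0}
    - {"tx": 2.9,"ty": -2.3,"tz": 0,"wx": 0,"wy": 0,"wz": 0}
    - {"tx": 2.9,"ty": -2.3,"tz": 0,"wx": 0,"wy": 0,"wz": 0}
    - {"tx": 2.9,"ty": -2.3,"tz": 0,"wx": 0,"wy": 0,"wz": 0}
    - {"tx": 2.9,"ty": -2,"tz": 0,"wx": 0,"wy": 0,"wz": 0}
    - {"tx": 0,"ty": 0,"tz": 0,"wx": 0,"wy": 0,"wz": 0}
    - {"tx": 0,"ty": 0,"tz": 0,"wx": 0,"wy": 0,"wz": 0}

```text
time_s: 5.33
ee_pos: [505.3, 109.7, 157.5]
ee_rot: [-179.9, 0.1, 53.8]
force: [0.1, -0.3, -2.0]
gripper_width: 53.9
gripper_force: 25.0
```

Call:
move_arm:
  plan:
    - {"tx": 0,"ty": 0,"tz": 0,"wx": 0,"wy": 0,"wz": 0}
    - {"tx": 0,"ty": 0,"tz": 0,"wx": 0,"wy": 0,"wz": 0}
    - {"tx": 0,"ty": 0,"tz": 0,"wx": 0,"wy": 0,"wz": 0}

```text
time_s: 5.58
ee_pos: [506.1, 107.1, 158.5]
ee_rot: [-180.0, 0.0, 53.5]
force: [0.1, 0.2, -3.3]
gripper_width: 53.9
gripper_force: 25.0
```

Run:
```python
from h import *
d=f('wrist','w2');print(env.state()['ee_pos'],env.state()['ee_rot'])
i=d['color'][0:300,80:480]
cv2.imwrite('pics/w2c.png',cv2.resize(i,(800,600),interpolation=cv2.INTER_CUBIC)[:,:,::-1])
```

```text
[506.22216062 107.1229127  158.7249643 ] [-1.79987295e+02  2.69613289e-02  5.34487689e+01]
```

View pics/w2c.png

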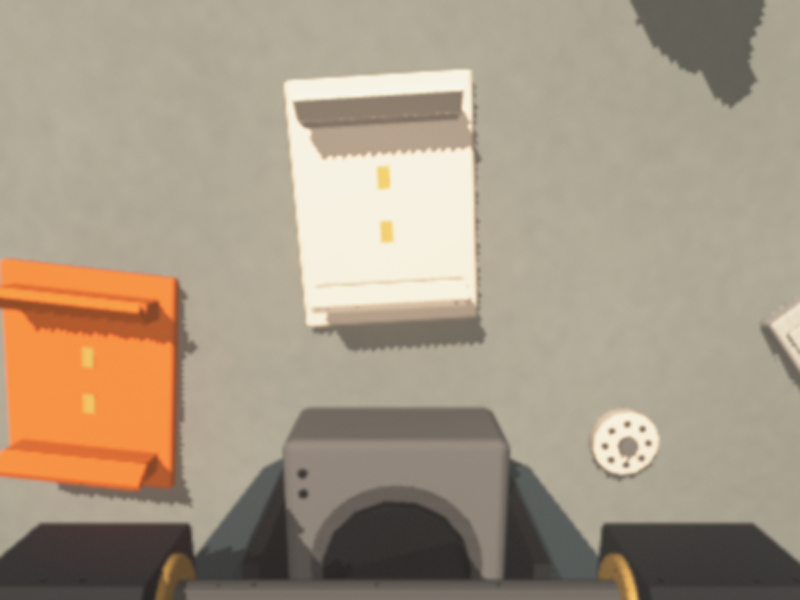

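The white dock's floor corners are at crop (286,83), (471,71), (476,318), (308,326), with gold contacts at (384,178) and (387,232). The held amp's front top edge runs from (290,441) to (505,441), and its front bottom edge is at row 408.

Run:
```python
from h import *
d=dict(np.load('pics/w2.npz'));R=lambda x,y,z:ray(d,80+(x-.5)/2,(y-.5)/2,z)
P=np.array([R(x,y,8) for x,y in[(286,83),(471,71),(476,318),(308,326)]])
print(P.round(1),[np.linalg.norm(P[i]-P[i-1]).round(1) for i in range(4)],P.mean(0))
ang=lambda e:np.degrees(np.arctan2(e[1],e[0])).round(1)
print([ang(P[(i+1)%4]-P[i]) for i in range(4)])
C=np.array([R(384,178,8),R(387,232,8)]);print(C,C.mean(0),ang(C[0]-C[1]))
T=np.array([506.2,107.1,158.7]);y=np.radians(53.5);tx=np.array([np.cos(y),np.sin(y),0]);ty=np.array([np.sin(y),-np.cos(y),0])
for u,v,z in[(290,441,185.7),(505,441,185.7),(303,408,153.5),(493,408,153.5)]:
    q=R(u,v,z)-T;print(q@tx,q@ty)
# far cheek, flare top inner edge / cheeks
for u,v,z in[(294,100,36),(463,92,36),(316,287,8),(465,278,8)]:print((R(u,v,z)-P.mean(0))[:2])
# side & scene cross-check of contacts
```

```text
[[549.8 248.7   8. ]
 [618.2 204.    8. ]
 [558.4 113.2   8. ]
 [490.2 158.8   8. ]] [np.float64(107.8), np.float64(81.7), np.float64(108.7), np.float64(82.0)] [554.14387466 181.19078681   8.        ]
[np.float64(-33.2), np.float64(-123.4), np.float64(146.2), np.float64(56.5)]
[[560.86881241 191.26066471   8.        ]
 [547.69437548 171.31261756   8.        ]] [554.28159395 181.28664114   8.        ] 56.6
32.833164651580944 -24.766447412180757
32.82622171750106 24.441900756651
31.58587062733588 -26.232084928066886
31.57661851779273 26.278784356128465
[-5.35810258 54.05775214]
[51.47335462 15.64304213]
[-49.07498624  -9.97143162]
[ 10.85911985 -49.06760384]
```

Call:
move_arm:
  plan:
    - {"tx": 1.1,"ty": -0.1,"tz": 0.5,"wx": 0,"wy": 0,"wz": -0.009}
    - {"tx": 1.6,"ty": -0.1,"tz": 1.5,"wx": 0,"wy": 0,"wz": -0.009}
    - {"tx": 1.6,"ty": -0.1,"tz": 2.0,"wx": 0,"wy": 0,"wz": -0.009}
    - {"tx": 1.6,"ty": -0.1,"tz": 2.0,"wx": 0,"wy": 0,"wz": -0.009}
    - {"tx": 1.6,"ty": -0.1,"tz": 1.5,"wx": 0,"wy": 0,"wz": -0.009}
    - {"tx": 1.3,"ty": -0.05,"tz": 1.1,"wx": 0,"wy": 0,"wz": -0.009}
    - {"tx": 0,"ty": 0,"tz": 0.5,"wx": 0,"wy": 0,"wz": 0}
    - {"tx": 0,"ty": 0,"tz": 0,"wx": 0,"wy": 0,"wz": 0}
    - {"tx": 0,"ty": 0,"tz": 0,"wx": 0,"wy": 0,"wz": 0}
    - {"tx": 0,"ty": 0,"tz": 0,"wx": 0,"wy": 0,"wz": 0}
    - {"tx": 0,"ty": 0,"tz": 0,"wx": 0,"wy": 0,"wz": 0}
    - {"tx": 0,"ty": 0,"tz": 0,"wx": 0,"wy": 0,"wz": 0}

```text
time_s: 6.63
ee_pos: [552.7, 183.1, 68.9]
ee_rot: [179.9, -0.1, 56.6]
force: [-0.3, -0.9, -1.4]
gripper_width: 53.8
gripper_force: 25.0
```

Run:
```python
from h import *
d=f('wrist','w3');print(env.state()['ee_pos'],env.state()['ee_rot'])
i=d['color'][60:300,120:440]
cv2.imwrite('pics/w3c.png',cv2.resize(i,(800,600),interpolation=cv2.INTER_CUBIC)[:,:,::-1])
```

```text
[552.6595029  183.19976808  68.77815889] [ 1.79946765e+02 -6.04975940e-02  5.66224826e+01]
```

View pics/w3c.png

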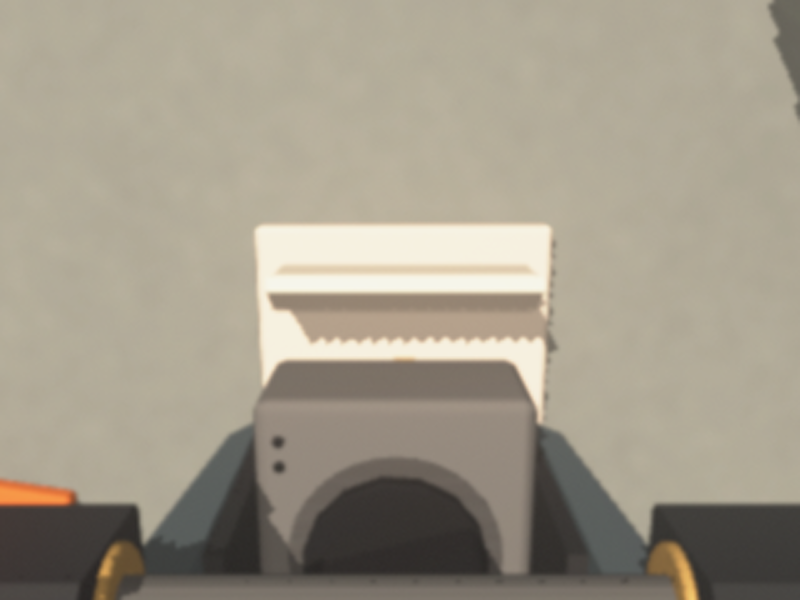

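Crop 2.5x, origin (120,60): the dock's far floor edge runs from (256,226) to (551,225), and the amp's bottom front edge from (283,361) to (513,361). The two are parallel.

Run:
```python
from h import *
d=dict(np.load('pics/w3.npz'));R=lambda x,y,z:ray(d,120+(x-1)/2.5,60+(y-1)/2.5,z)
T=np.array([552.66,183.2,68.8]);y=np.radians(56.6);tx=np.array([np.cos(y),np.sin(y),0]);ty=np.array([np.sin(y),-np.cos(y),0])
for u,v,z in[(256,226,8),(551,225,8),(283,361,63.5),(513,361,63.5),(256,404,95.5),(536,404,95.5),(268,294,36),(545,294,36),(404,358,8)]:
    q=R(u,v,z)-T;print((q@tx).round(2),(q@ty).round(2))
```

```text
54.82 -39.15
55.15 42.96
31.4 -25.28
31.42 25.69
32.18 -26.04
32.2 25.48
41.09 -32.26
41.13 37.11
16.72 2.18
```

Call:
move_arm:
  plan:
    - {"tx": 0,"ty": 0.1,"tz": 0.5,"wx": 0,"wy": 0,"wz": 0}
    - {"tx": 0,"ty": 0.1,"tz": 0.8,"wx": 0,"wy": 0,"wz": 0}
    - {"tx": 0,"ty": 0,"tz": 0.8,"wx": 0,"wy": 0,"wz": 0}
    - {"tx": 0,"ty": 0,"tz": 0.7,"wx": 0,"wy": 0,"wz": 0}
    - {"tx": 0,"ty": 0,"tz": 0.6,"wx": 0,"wy": 0,"wz": 0}
    - {"tx": 0,"ty": 0,"tz": 0.5,"wx": 0,"wy": 0,"wz": 0}
    - {"tx": 0,"ty": 0,"tz": 0.4,"wx": 0,"wy": 0,"wz": 0}
    - {"tx": 0,"ty": 0,"tz": 0.3,"wx": 0,"wy": 0,"wz": 0}
    - {"tx": 0,"ty": 0,"tz": 0.3,"wx": 0,"wy": 0,"wz": 0}
    - {"tx": 0,"ty": 0,"tz": 0.2,"wx": 0,"wy": 0,"wz": 0}
    - {"tx": 0,"ty": 0,"tz": 0,"wx": 0,"wy": 0,"wz": 0}
    - {"tx": 0,"ty": 0,"tz": 0,"wx": 0,"wy": 0,"wz": 0}

```text
time_s: 7.68
ee_pos: [554.2, 182.4, 17.0]
ee_rot: [180.0, -0.0, 56.7]
force: [-0.2, 0.6, -0.6]
gripper_width: 54.0
gripper_force: 25.0
```

Run:
```python
from h import *
s=env.state();print(s['ee_pos'],s['ee_rot'],s['force'],s['torque'])
```

```text
[554.21219714 182.42570249  17.04243212] [ 1.79988397e+02 -1.22995997e-02  5.66562995e+01] [-0.24789987  0.58466325 -0.63699381] [ 0.00159804  0.04876115 -0.00462711]
```

Well between the cheeks, about 3.5 mm to go.

Call:
move_arm:
  plan:
    - {"tx": 0,"ty": 0,"tz": 0.1,"wx": 0,"wy": 0,"wz": 0}
    - {"tx": 0,"ty": 0,"tz": 0.1,"wx": 0,"wy": 0,"wz": 0}
    - {"tx": 0,"ty": 0,"tz": 0.1,"wx": 0,"wy": 0,"wz": 0}
    - {"tx": 0,"ty": 0,"tz": 0.05,"wx": 0,"wy": 0,"wz": 0}
    - {"tx": 0,"ty": 0,"tz": 0,"wx": 0,"wy": 0,"wz": 0}
    - {"tx": 0,"ty": 0,"tz": 0,"wx": 0,"wy": 0,"wz": 0}

```text
time_s: 8.18
ee_pos: [554.1, 182.4, 13.4]
ee_rot: [180.0, 0.0, 56.7]
force: [-0.6, -0.4, -2.3]
gripper_width: 53.7
gripper_force: 25.0
```

Call:
move_arm:
  plan:
    - {"tx": 0,"ty": 0,"tz": 0.05,"wx": 0,"wy": 0,"wz": 0}
    - {"tx": 0,"ty": 0,"tz": 0.05,"wx": 0,"wy": 0,"wz": 0}
    - {"tx": 0,"ty": 0,"tz": 0,"wx": 0,"wy": 0,"wz": 0}
    - {"tx": 0,"ty": 0,"tz": 0,"wx": 0,"wy": 0,"wz": 0}

```text
time_s: 8.52
ee_pos: [554.3, 182.4, 13.3]
ee_rot: [180.0, -0.0, 56.7]
force: [-1.9, -0.4, 6.1]
gripper_width: 53.8
gripper_force: 25.0
```

Resting on the floor (contact force rose). I'll release and lift clear, then turn to face the bar.

Call:
move_arm:
  plan:
    - {"tx": 0,"ty": 0,"tz": 0,"wx": 0,"wy": 0,"wz": 0}
    - {"tx": 0,"ty": 0,"tz": 0,"wx": 0,"wy": 0,"wz": 0}
    - {"tx": 0,"ty": 0,"tz": 0,"wx": 0,"wy": 0,"wz": 0}
    - {"tx": 0,"ty": 0,"tz": 0,"wx": 0,"wy": 0,"wz": 0}
    - {"tx": 0,"ty": 0,"tz": 0,"wx": 0,"wy": 0,"wz": 0}
    - {"tx": 0,"ty": 0,"tz": 0,"wx": 0,"wy": 0,"wz": 0}
  gripper: 9.1

```text
time_s: 9.02
ee_pos: [554.1, 182.4, 12.3]
ee_rot: [-180.0, 0.0, 56.7]
force: [0.2, -0.5, -0.6]
gripper_width: 89.8
gripper_force: 0.0
```

Call:
move_arm:
  plan:
    - {"tx": 0,"ty": 0,"tz": -0.6,"wx": 0,"wy": 0,"wz": 0}
    - {"tx": 0,"ty": 0,"tz": -1.5,"wx": 0,"wy": 0,"wz": 0}
    - {"tx": 0,"ty": 0,"tz": -2.5,"wx": 0,"wy": 0,"wz": 0}
    - {"tx": 0,"ty": 0,"tz": -3,"wx": 0,"wy": 0,"wz": 0}
    - {"tx": -3,"ty": 0,"tz": -3,"wx": 0,"wy": 0,"wz": 0}
    - {"tx": -3,"ty": 0,"tz": -2.5,"wx": 0,"wy": 0,"wz": 0}
    - {"tx": -3,"ty": 0,"tz": 0,"wx": 0,"wy": 0,"wz": 0}
    - {"tx": 0,"ty": 0,"tz": 0,"wx": 0,"wy": 0,"wz": 0}
    - {"tx": 0,"ty": 0,"tz": 0,"wx": 0,"wy": 0,"wz": 0}
    - {"tx": 0,"ty": 0,"tz": 0,"wx": 0,"wy": 0,"wz": 0}

```text
time_s: 9.85
ee_pos: [505.3, 107.9, 143.2]
ee_rot: [180.0, -0.1, 56.6]
force: [-0.0, 0.2, -0.5]
gripper_width: 90.9
gripper_force: 0.0
```

Run:
```python
from h import *
d=f('wrist','w4');s=env.state();print(s['ee_pos'],s['ee_rot'],s['qpos'])
u,v=[int(t) for t in proj(d,(554,182,40))];v=max(v,75);print(u,v)
i=d['color'][v-75:v+75,u-100:u+100]
cv2.imwrite('pics/w4c.png',cv2.resize(i,(800,600),interpolation=cv2.INTER_CUBIC)[:,:,::-1])
```

```text
[505.39256445 108.16395193 142.81021376] [ 1.79996575e+02 -2.74326278e-02  5.66604390e+01] [1.07939650e+01 1.64379232e+01 1.03416757e+02 1.99558861e-02
 6.01237602e+01 4.41235895e+01]
278 100
```

View pics/w4c.png

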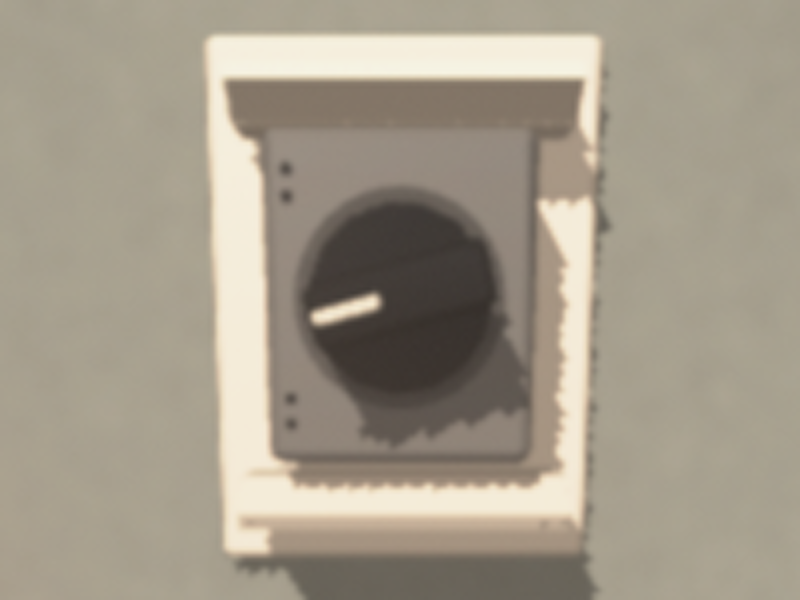

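The amp sits square between the cheeks. The white line runs (378,300)→(312,318), which is about 161.9° in world, as predicted. The knob axis is under (554.2,182.4). I'll go above it and turn the tool by -75°.

Call:
move_arm:
  plan:
    - {"tx": 2.96,"ty": 0,"tz": 1.5,"wx": 0,"wy": 0,"wz": 0}
    - {"tx": 2.96,"ty": 0,"tz": 1.5,"wx": 0,"wy": 0,"wz": 0}
    - {"tx": 2.96,"ty": 0,"tz": 1.5,"wx": 0,"wy": 0,"wz": 0}
    - {"tx": 0,"ty": 0,"tz": 0,"wx": 0,"wy": 0,"wz": 0.12}
    - {"tx": 0,"ty": 0,"tz": 0,"wx": 0,"wy": 0,"wz": 0.12}
    - {"tx": 0,"ty": 0,"tz": 0,"wx": 0,"wy": 0,"wz": 0.12}
    - {"tx": 0,"ty": 0,"tz": 0,"wx": 0,"wy": 0,"wz": 0.12}
    - {"tx": 0,"ty": 0,"tz": 0,"wx": 0,"wy": 0,"wz": 0.12}
    - {"tx": 0,"ty": 0,"tz": 0,"wx": 0,"wy": 0,"wz": 0.12}
    - {"tx": 0,"ty": 0,"tz": 0,"wx": 0,"wy": 0,"wz": 0.12}
    - {"tx": 0,"ty": 0,"tz": 0,"wx": 0,"wy": 0,"wz": 0.12}
    - {"tx": 0,"ty": 0,"tz": 0,"wx": 0,"wy": 0,"wz": 0.12}
  gripper: 6

```text
time_s: 10.9
ee_pos: [554.0, 182.9, 96.9]
ee_rot: [180.0, 0.1, -5.5]
force: [-0.2, -0.2, 0.5]
gripper_width: 60.1
gripper_force: 0.0
```

Call:
move_arm:
  plan:
    - {"tx": 0,"ty": 0,"tz": 0,"wx": 0,"wy": 0,"wz": 0.12}
    - {"tx": 0,"ty": 0,"tz": 0,"wx": 0,"wy": 0,"wz": 0.11}
    - {"tx": 0,"ty": 0,"tz": 0,"wx": 0,"wy": 0,"wz": 0}
    - {"tx": 0,"ty": 0,"tz": 0,"wx": 0,"wy": 0,"wz": 0}
    - {"tx": 0,"ty": 0,"tz": 0,"wx": 0,"wy": 0,"wz": 0}

```text
time_s: 11.32
ee_pos: [553.8, 182.4, 97.4]
ee_rot: [180.0, 0.0, -18.2]
force: [0.6, -0.3, -0.3]
gripper_width: 59.9
gripper_force: 0.0
```

Run:
```python
from h import *
s=env.state();print(s['ee_pos'],s['ee_rot'],s['qpos'],s['torque'])
```

```text
[553.84217665 182.37856272  97.39766337] [ 1.79982124e+02  2.85259127e-02 -1.82295445e+01] [1.70953846e+01 2.44949554e+01 9.80846656e+01 2.26481133e-03
 5.74539891e+01 1.25323706e+02] [0.09749609 0.11189763 0.01051744]
```

Call:
move_arm:
  plan:
    - {"tx": 0,"ty": 0,"tz": 1,"wx": 0,"wy": 0,"wz": 0}
    - {"tx": 0,"ty": 0,"tz": 1,"wx": 0,"wy": 0,"wz": 0}
    - {"tx": 0,"ty": 0,"tz": 1,"wx": 0,"wy": 0,"wz": 0}
    - {"tx": 0,"ty": 0,"tz": 1,"wx": 0,"wy": 0,"wz": 0}
    - {"tx": 0,"ty": 0,"tz": 0.6,"wx": 0,"wy": 0,"wz": 0}
    - {"tx": 0,"ty": 0,"tz": 0,"wx": 0,"wy": 0,"wz": 0}
    - {"tx": 0,"ty": 0,"tz": 0,"wx": 0,"wy": 0,"wz": 0}

```text
time_s: 11.9
ee_pos: [553.5, 181.7, 51.3]
ee_rot: [180.0, 0.0, -18.4]
force: [0.0, -0.8, -0.2]
gripper_width: 59.8
gripper_force: 0.0
```

Call:
move_arm:
  plan:
    - {"tx": 0,"ty": 0,"tz": 0,"wx": 0,"wy": 0,"wz": 0}
    - {"tx": 0,"ty": 0,"tz": 0,"wx": 0,"wy": 0,"wz": 0}
    - {"tx": 0,"ty": 0,"tz": 0,"wx": 0,"wy": 0,"wz": 0}
    - {"tx": 0,"ty": 0,"tz": 0,"wx": 0,"wy": 0,"wz": 0}
    - {"tx": 0,"ty": 0,"tz": 0,"wx": 0,"wy": 0,"wz": 0}
    - {"tx": 0,"ty": 0,"tz": 0,"wx": 0,"wy": 0,"wz": 0}
    - {"tx": 0,"ty": 0,"tz": 0,"wx": 0,"wy": 0,"wz": 0}
    - {"tx": 0,"ty": 0,"tz": 0,"wx": 0,"wy": 0,"wz": 0}
  gripper: 0.8
  force: 20

```text
time_s: 12.57
ee_pos: [553.8, 181.9, 52.0]
ee_rot: [-180.0, -0.0, -18.4]
force: [0.8, -0.1, -0.9]
gripper_width: 11.8
gripper_force: 20.0
```

Gripped at 11.8 mm. Now turning anticlockwise.

Call:
move_arm:
  plan:
    - {"tx": 0,"ty": 0,"tz": 0,"wx": 0,"wy": 0,"wz": -0.08}
    - {"tx": 0,"ty": 0,"tz": 0,"wx": 0,"wy": 0,"wz": -0.08}
    - {"tx": 0,"ty": 0,"tz": 0,"wx": 0,"wy": 0,"wz": -0.08}
    - {"tx": 0,"ty": 0,"tz": 0,"wx": 0,"wy": 0,"wz": -0.08}
    - {"tx": 0,"ty": 0,"tz": 0,"wx": 0,"wy": 0,"wz": -0.08}
    - {"tx": 0,"ty": 0,"tz": 0,"wx": 0,"wy": 0,"wz": -0.08}
    - {"tx": 0,"ty": 0,"tz": 0,"wx": 0,"wy": 0,"wz": -0.08}
    - {"tx": 0,"ty": 0,"tz": 0,"wx": 0,"wy": 0,"wz": -0.08}
    - {"tx": 0,"ty": 0,"tz": 0,"wx": 0,"wy": 0,"wz": -0.08}
    - {"tx": 0,"ty": 0,"tz": 0,"wx": 0,"wy": 0,"wz": -0.08}
    - {"tx": 0,"ty": 0,"tz": 0,"wx": 0,"wy": 0,"wz": -0.08}
    - {"tx": 0,"ty": 0,"tz": 0,"wx": 0,"wy": 0,"wz": -0.08}

```text
time_s: 13.57
ee_pos: [553.8, 181.7, 52.0]
ee_rot: [180.0, -0.0, 36.8]
force: [0.6, 0.6, -0.4]
gripper_width: 12.0
gripper_force: 20.0
```

Run:
```python
from h import *
s=env.state();print(s['ee_pos'],s['ee_rot'],s['force'],s['torque'],s['gripper_width'])
```

```text
[553.80027101 181.69238243  51.97039741] [ 1.79986725e+02 -9.40150240e-04  3.68179061e+01] [ 0.64583067  0.56016519 -0.38601673] [-0.09592899  0.03250728 -0.0957792 ] 12.049287880935692
```

Call:
move_arm:
  plan:
    - {"tx": 0,"ty": 0,"tz": 0,"wx": 0,"wy": 0,"wz": -0.08}
    - {"tx": 0,"ty": 0,"tz": 0,"wx": 0,"wy": 0,"wz": -0.08}
    - {"tx": 0,"ty": 0,"tz": 0,"wx": 0,"wy": 0,"wz": -0.08}
    - {"tx": 0,"ty": 0,"tz": 0,"wx": 0,"wy": 0,"wz": -0.08}
    - {"tx": 0,"ty": 0,"tz": 0,"wx": 0,"wy": 0,"wz": -0.08}
    - {"tx": 0,"ty": 0,"tz": 0,"wx": 0,"wy": 0,"wz": -0.08}
    - {"tx": 0,"ty": 0,"tz": 0,"wx": 0,"wy": 0,"wz": -0.08}
    - {"tx": 0,"ty": 0,"tz": 0,"wx": 0,"wy": 0,"wz": -0.08}
    - {"tx": 0,"ty": 0,"tz": 0,"wx": 0,"wy": 0,"wz": -0.08}
    - {"tx": 0,"ty": 0,"tz": 0,"wx": 0,"wy": 0,"wz": -0.08}
    - {"tx": 0,"ty": 0,"tz": 0,"wx": 0,"wy": 0,"wz": -0.08}
    - {"tx": 0,"ty": 0,"tz": 0,"wx": 0,"wy": 0,"wz": -0.08}

```text
time_s: 14.57
ee_pos: [553.9, 181.7, 52.0]
ee_rot: [180.0, 0.0, 91.8]
force: [0.7, -0.9, 0.4]
gripper_width: 12.2
gripper_force: 20.0
```

Call:
move_arm:
  plan:
    - {"tx": 0,"ty": 0,"tz": 0,"wx": 0,"wy": 0,"wz": -0.08}
    - {"tx": 0,"ty": 0,"tz": 0,"wx": 0,"wy": 0,"wz": -0.08}
    - {"tx": 0,"ty": 0,"tz": 0,"wx": 0,"wy": 0,"wz": -0.08}
    - {"tx": 0,"ty": 0,"tz": 0,"wx": 0,"wy": 0,"wz": -0.08}
    - {"tx": 0,"ty": 0,"tz": 0,"wx": 0,"wy": 0,"wz": -0.08}
    - {"tx": 0,"ty": 0,"tz": 0,"wx": 0,"wy": 0,"wz": -0.08}
    - {"tx": 0,"ty": 0,"tz": 0,"wx": 0,"wy": 0,"wz": -0.08}
    - {"tx": 0,"ty": 0,"tz": 0,"wx": 0,"wy": 0,"wz": -0.08}
    - {"tx": 0,"ty": 0,"tz": 0,"wx": 0,"wy": 0,"wz": -0.08}
    - {"tx": 0,"ty": 0,"tz": 0,"wx": 0,"wy": 0,"wz": -0.08}
    - {"tx": 0,"ty": 0,"tz": 0,"wx": 0,"wy": 0,"wz": 0}

```text
time_s: 15.48
ee_pos: [553.9, 181.8, 52.0]
ee_rot: [180.0, 0.0, 137.5]
force: [1.0, -0.5, -0.4]
gripper_width: 12.4
gripper_force: 20.0
```

Run:
```python
from h import *
s=env.state();print(s['ee_pos'],s['ee_rot'],s['force'],s['torque'],s['gripper_width'])
```

```text
[553.90534135 181.76038267  51.95310265] [1.79989881e+02 1.82428198e-02 1.37514295e+02] [ 0.97973221 -0.53679144 -0.40894982] [ 0.03504766 -0.11319578  0.02390337] 12.400829216593143
```

Call:
move_arm:
  plan:
    - {"tx": 0,"ty": 0,"tz": 0,"wx": 0,"wy": 0,"wz": -0.04}
    - {"tx": 0,"ty": 0,"tz": 0,"wx": 0,"wy": 0,"wz": -0.04}
    - {"tx": 0,"ty": 0,"tz": 0,"wx": 0,"wy": 0,"wz": -0.04}
    - {"tx": 0,"ty": 0,"tz": 0,"wx": 0,"wy": 0,"wz": -0.04}
    - {"tx": 0,"ty": 0,"tz": 0,"wx": 0,"wy": 0,"wz": 0}
    - {"tx": 0,"ty": 0,"tz": 0,"wx": 0,"wy": 0,"wz": 0}

```text
time_s: 15.98
ee_pos: [553.8, 181.8, 52.0]
ee_rot: [180.0, 0.0, 146.5]
force: [0.6, -0.5, 0.2]
gripper_width: 12.0
gripper_force: 20.0
```

Run:
```python
from h import *
s=env.state();print(s['ee_rot'],s['force'],s['torque'],s['effort'][5],s['gripper_width'])
```

```text
[1.79991386e+02 1.56516291e-02 1.46484478e+02] [ 0.64127129 -0.54407767  0.19246545] [ 0.0477457  -0.0945169  -0.00190842] -0.012496057315729558 12.002262158134412
```

Call:
move_arm:
  plan:
    - {"tx": 0,"ty": 0,"tz": 0,"wx": 0,"wy": 0,"wz": -0.03}
    - {"tx": 0,"ty": 0,"tz": 0,"wx": 0,"wy": 0,"wz": -0.03}
    - {"tx": 0,"ty": 0,"tz": 0,"wx": 0,"wy": 0,"wz": 0}
    - {"tx": 0,"ty": 0,"tz": 0,"wx": 0,"wy": 0,"wz": 0}

```text
time_s: 16.32
ee_pos: [553.8, 181.9, 52.0]
ee_rot: [180.0, 0.0, 149.9]
force: [-1.2, -0.9, 0.2]
gripper_width: 11.8
gripper_force: 20.0
```

Run:
```python
from h import *
s=env.state();print(s['ee_rot'],s['force'],s['torque'],s['effort'][5],s['gripper_width'])
```

```text
[1.79993551e+02 1.09965028e-02 1.49945321e+02] [-1.18047442 -0.92752505  0.16387399] [ 0.03663116 -0.13258076  0.03574167] -0.002059599064523354 11.798490621055919
```

Call:
move_arm:
  plan:
    - {"tx": 0,"ty": 0,"tz": 0,"wx": 0,"wy": 0,"wz": -0.03}
    - {"tx": 0,"ty": 0,"tz": 0,"wx": 0,"wy": 0,"wz": -0.03}
    - {"tx": 0,"ty": 0,"tz": 0,"wx": 0,"wy": 0,"wz": 0}
    - {"tx": 0,"ty": 0,"tz": 0,"wx": 0,"wy": 0,"wz": 0}

```text
time_s: 16.65
ee_pos: [553.9, 181.3, 52.0]
ee_rot: [-180.0, 0.0, 153.4]
force: [1.0, -2.2, 1.5]
gripper_width: 12.2
gripper_force: 20.0
```

Run:
```python
from h import *
s=env.state();print(s['ee_rot'],s['force'],s['torque'],s['effort'][5],s['gripper_width'])
```

```text
[-1.79964748e+02  2.98769024e-02  1.53363720e+02] [ 1.00387969 -2.19097227  1.53119575] [-0.57583357 -0.2201893  -0.33518123] -0.3324317280203104 12.210191273209073
```

Call:
move_arm:
  plan:
    - {"tx": 0,"ty": 0,"tz": 0,"wx": 0,"wy": 0,"wz": -0.02}
    - {"tx": 0,"ty": 0,"tz": 0,"wx": 0,"wy": 0,"wz": -0.02}
    - {"tx": 0,"ty": 0,"tz": 0,"wx": 0,"wy": 0,"wz": 0}
    - {"tx": 0,"ty": 0,"tz": 0,"wx": 0,"wy": 0,"wz": 0}

```text
time_s: 16.98
ee_pos: [553.9, 181.3, 52.0]
ee_rot: [-180.0, 0.0, 155.7]
force: [1.3, -5.4, 1.5]
gripper_width: 12.7
gripper_force: 20.4
```

Run:
```python
from h import *
s=env.state();print(s['ee_rot'],s['force'],s['torque'],s['effort'][5],s['gripper_width'])
```

```text
[-1.79973439e+02  2.55319684e-02  1.55726242e+02] [ 1.33727594 -5.41936844  1.49796445] [-0.92484311 -0.2194766  -0.62951697] -0.706681776791811 12.722506466533737
```

The end stop is felt (torque about -0.63 N m). I'll open, lift and step back to look.

Call:
move_arm:
  plan:
    - {"tx": 0,"ty": 0,"tz": 0,"wx": 0,"wy": 0,"wz": 0}
    - {"tx": 0,"ty": 0,"tz": 0,"wx": 0,"wy": 0,"wz": 0}
    - {"tx": 0,"ty": 0,"tz": 0,"wx": 0,"wy": 0,"wz": 0}
    - {"tx": 0,"ty": 0,"tz": 0,"wx": 0,"wy": 0,"wz": 0}
    - {"tx": 0,"ty": 0,"tz": -1,"wx": 0,"wy": 0,"wz": 0}
    - {"tx": 0,"ty": 0,"tz": -2,"wx": 0,"wy": 0,"wz": 0}
    - {"tx": 0,"ty": 0,"tz": -3,"wx": 0,"wy": 0,"wz": 0}
    - {"tx": -3,"ty": 0,"tz": -3,"wx": 0,"wy": 0,"wz": 0}
    - {"tx": -3,"ty": 0,"tz": 0,"wx": 0,"wy": 0,"wz": 0}
    - {"tx": -3,"ty": 0,"tz": 0,"wx": 0,"wy": 0,"wz": 0}
    - {"tx": 0,"ty": 0,"tz": 0,"wx": 0,"wy": 0,"wz": 0}
    - {"tx": 0,"ty": 0,"tz": 0,"wx": 0,"wy": 0,"wz": 0}
  gripper: 6

```text
time_s: 17.98
ee_pos: [636.0, 144.7, 141.6]
ee_rot: [180.0, -0.0, 155.7]
force: [0.1, 0.7, -1.0]
gripper_width: 59.7
gripper_force: 0.0
```

Run:
```python
from h import *
d=f('wrist','w5');s=env.state();print(s['ee_pos'],s['ee_rot'])
u,v=[int(t) for t in proj(d,(554,182,40))];v=max(v,75);print(u,v)
i=d['color'][v-75:v+75,u-100:u+100]
cv2.imwrite('pics/w5c.png',cv2.resize(i,(800,600),interpolation=cv2.INTER_CUBIC)[:,:,::-1])
```

```text
[634.90500891 145.12869855 141.38601147] [-1.79993432e+02 -6.36285335e-02  1.55742125e+02]
276 98
```

View pics/w5c.png

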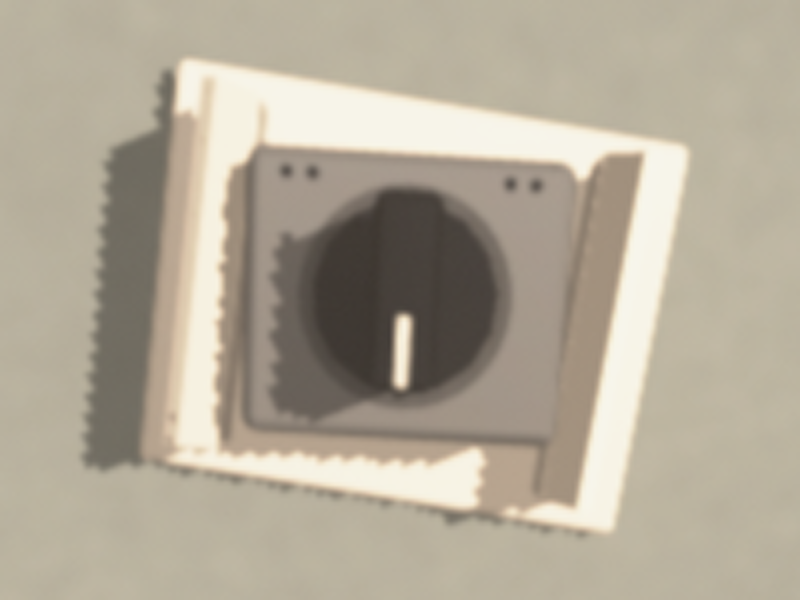

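Picture: the box is turned a few degrees within the dock's play, corners at about (254,146), (576,165), (550,440), (246,424). The white line (404,316)→(400,388) is parallel to the box's short side. I'll check the numbers.

Run:
```python
from h import *
d=dict(np.load('pics/w5.npz'));R=lambda x,y,z:ray(d,176+(x-1.5)/4,23+(y-1.5)/4,z)
ang=lambda e:np.degrees(np.arctan2(e[1],e[0])).round(1)
L=lambda a,b,z:ang(R(*b,z)-R(*a,z))
print('box y',L((270,147),(560,162),40),L((262,426),(540,438),40),'box x',L((254,160),(247,412),40),L((575,180),(552,425),40))
print('knob',L((404,316),(400,388),68))
D=np.array([R(*q,8) for q in[(180,60),(689,147),(612,532),(141,460)]]);B=np.array([R(*q,40) for q in[(254,146),(576,163),(550,440),(246,425)]])
print('dock',D.mean(0),[ang(D[(i+1)%4]-D[i]) for i in range(4)]);print('box',B.mean(0),[np.linalg.norm(B[i]-B[i-1]).round(1) for i in range(4)])
e=(B.mean(0)-D.mean(0))[:2];t=np.radians(56.6);print('offset y,x',e@[np.cos(t),np.sin(t)],e@[np.sin(t),-np.cos(t)])
```

```text
box y 63.0 63.3 box x -27.9 -28.0
knob -27.7
dock [554.22245605 182.08164767   8.        ] [np.float64(56.9), np.float64(-33.2), np.float64(-122.9), np.float64(146.8)]
box [553.41172981 182.5434499   40.        ] [np.float64(51.7), np.float64(61.4), np.float64(51.7), np.float64(61.3)]
offset y,x -0.06075457607989462 -0.9310463022008525
```

Knob is within about 1° of the stop, the box is about 5.7° (0.10 rad) off square against a limit of 0.17, and offsets are under 1 mm. The robot is clear, so I'm handing in.

```bash
python3 -c "
from h import *
print(env.job_done())"
```

```text
the job is handed in; nothing more can be done
None
```

I handed the job in at about 18 s, with no verdict returned: the amplifier is in the white dock about 5.7° off square (limit 9.7°), its knob is at the anticlockwise stop to within about 1°, and the arm is clear.

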